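# Ready the rotary portion filler

## Task

Get the portion filler ready for the next round: turn its portion collar until it has clicked in at number 7, and take the pot that has fallen over off the turntable, lower it into the shallow return tray (do not drop or toss it) and let go. The other pots must stay standing on the turntable, and everything else must be left where it is.

Things in the scene. Friction and masses are not known exactly. Their poses are not given: they have to be found in the camera images.
- filler: Steel rotary portion filler, fixed. Origin: on the table under the turntable's axis, z up. Toward its +y: pump housing, 130 mm along x, y = 145 to 430 mm, 155 mm tall. On it, at x = 0, y = 210 mm: round scale plate (radius 62 mm, top at z = 163 mm) with the portion collar; at x = 0, y = 365 mm: covered hopper (radius 58 mm, top at z = 315 mm).
- collar (a joint): Turn of the portion collar (rad), 0 to 2.7, growing anticlockwise seen from above. 0.30 rad per number: number n is at 0.30*n, with a click stop at each number 0 to 9; number 7 = 2.10 rad. It starts somewhere from 0 to 3. It takes about 0.15 N m to turn past a click.
- collar_grip (a point): On the collar's axis, 195 mm above the table, 32 mm above the scale plate: height for gripping from above. The collar is a ribbed aluminium sleeve, 58 mm across, 50 mm tall (top at 213 mm), turning about the vertical on the scale plate; a fixed dark stem, 36 mm across, stands 10 mm out of its top.
- collar_pointer (a point): Tip of the black pointer at the collar's foot (42 mm from the axis, 8 mm tall), which shows the number. Marks on the scale plate, anticlockwise from above: 0 long wide bar, 1 to 4 short, 5 long, 6 to 9 short; so 7 is the second short mark past the long 5. In the filler's frame mark n lies in direction 1.792 + 0.30*n rad from x toward y.
- spout_tip (a point): Lower end of the filler's spout, 118 mm above the table, over the turntable place at x = 0, y = 100 mm of the filler's frame. The spout is 28 mm across and 34 mm tall; a 22 mm tube, 140 mm above the table, joins it to the housing.
- turntable (a joint): Angle of the turntable (rad, no stops, anticlockwise from above). Aluminium disc of radius 150 mm, 12 mm thick, spinning freely about the vertical.
- turntable_center (a point): Middle of the turntable's top face, 30 mm above the table. Five pots are set around it, about 100 mm from the middle; the one under the spout always stands upright.
- tipped_pot: The fallen pot: an open square steel pot, 50 x 50 mm and 75 mm deep, 3 mm walls, 0.16 kg, lying on its side on the turntable. Origin: centre of the side it lies on; its x axis runs along the pot's 75 mm length (mouth toward +x), y across its 50 mm width, z up; 50 mm tall as it lies.
- tipped_pot_middle (a point): Middle of the fallen pot, 25 mm above the side it lies on.
- return_tray: Shallow open square steel tray, 170 x 170 mm, 35 mm tall, 4 mm walls, floor about 5 mm thick, fixed to the table to the robot's right. Origin: centre of its underside; x, y along its sides, z up.
- deep_pan: Square steel pan with closed lid and wire handle, 172 x 172 mm, 125 mm tall over the handle, fixed beside the return tray (the two may be swapped). Leave alone. Origin: centre of its underside.
- pot_a: Upright square steel pot, 50 x 50 x 75 mm tall, open top, under the spout. Origin: centre of its underside; z up.
- spice_jar: Glass jar, 56 mm across, 110 mm tall, standing before the filler's housing. Origin: centre of its underside.
- oil_bottle: Clear bottle, 66 mm across, 200 mm tall, beyond the turntable. Origin: centre of its underside.
- tomato_can: Can with paper label, 76 mm across, 110 mm tall, beyond the turntable. Origin: centre of its underside.
- spoon: Spoon 220 mm long lying on the table beyond the return tray, to the right. Origin: middle of its length; x axis along it.
- pot_b: Upright square steel pot on the turntable, same as pot_a, at one of the other four places.
- pot_c: Upright square steel pot on the turntable, same as pot_a, at one of the other four places.
- pot_d: Upright square steel pot on the turntable, same as pot_a, at one of the other four places.
Mind the look-alikes: they are no part of the job. What is shaped like the pot_b but green is not meant. What is shaped like the tipped_pot but pink is not meant.

How it is judged:
By the outcome, as a careful person would: the job done as asked, in the order asked, and still so for the second after the job is handed in, with the robot touching nothing.
It also fails if it takes over 72 s, if anything falls off the work surface, if the arm or the gripper's body presses on something with over 40 N, if the wrist force passes 120 N, or if a joint passes its speed limit or range.

## Robot

A 7-joint arm with a two-finger parallel gripper is mounted at the origin on the work surface. World frame = base frame: x ahead of the robot, y to its left, z up, the work surface at z = 0. Lengths are in m, angles in rad, forces in N, time in s.
With the tool pointing down it reaches from about 0.425 to 0.925 m from the base axis. Payload 6.8 kg.
Tool frame: the origin (TCP) lies midway between the tips of the shut fingers; the grasp point (between the pads) lies 19 mm behind it; z points along the fingers, y is the line along which they close (so a half turn about z gives the same grasp; the last joint's range is limited). The gripper opens to 85 mm and grips with 20 to 120 N. Pads are 22 mm wide; open, the fingers measure 114 mm over their backs; the gripper's body (76 mm by 85 mm) begins 54 mm behind the grasp point. The pads swing forward as they close: fully open they stand 13 mm farther back than shut.
Start: joints at [-0.108, 0.477, 0.022, 1.555, -0.011, 1.109, -0.083], TCP at [0.675, 0, 0.21] pointing down, gripper open.
Joint ranges: [-2.96, 2.96], [-0.34, 2.1], [-1.41, 1.46], [0.24, 2.44], [-1.37, 4.51], [0.17, 1.92], [-2.96, 2.96]. Speed limits (rad/s): [2.39, 2.39, 3.14, 3.14, 3.14, 3.14, 3.14].

## Interface

Orientations are given as a unit quaternion [w, x, y, z].
In Python, from station import bot, cams, job, models gives the robot as it stands. The module is installed in compiled form; this text tells all that it offers.
- The arm moves only by the tool arm_command, never from a script. Its argument "moves" is one flat list of numbers, 7 for each row, row after row: the shift along the tool's x, y, z in units of 0.04 m (1.0 is 0.04 m), then the turn, a rotation vector about the tool's x, y, z in units of 8 degrees (1.0 is 8 degrees), then the opening, from -1 (shut) to 1 (fully open). A call has exactly 10 rows; each row shifts and turns the commanded pose from where the row before left it, along the tool's axes as they then stand; what a row does not reach is not made up. A row lasts 1/10 s, in which the tool goes at most 50 mm and 8.59 degrees, less where a joint would pass 70% of its speed; a pose out of reach is approached as far as the arm can. A call with a number of a shift or a turn outside -1 to 1 is refused whole. A call with a gripper value outside its range is refused whole. The fingers move at their own pace and stop on an object; "grip_force" is the grip in N (left out, the last holds). Time passes only in rows, so rows that do not move let the fingers close, or fill a call up. It gives the time, the measured TCP pose, the force, the opening and the grip force at its end, in the units of the state.
- bot.state(): the state, without advancing time (a new reading comes with each control period).
- cams.capture(name): name is "scene" or "side" or "wrist"; returns a dict with "frame" (480x640x3 uint8, red, green, blue), "fx", "fy", "cx", "cy" (pixels), "R" (3x3) and "t" (3): a world point X has camera coordinates R X + t. Camera axes: x right, y down, z forward; pixel columns grow to the right and rows downward; lengths in m; the calibration is good to about 2 mm. A picture is of the moment at which its call begins. There is no depth.
- job.job_done(): hands the job in; it is judged then, once.
Trained networks look in a picture, given as the dict that the camera call returned (one of the last four; its "shot" number tells which), for a name from the list of things; names that differ only in an ending like _2 or _b are one class to them, and where a whole thing is asked for, a point or a joint stands for the part that bears it (a point fixed in the world has none). Each returns a list of dicts, best first, with "p" (0 to 1); they miss things now and then, are a little off and sometimes report something else, mostly with a low value. They report only what shows in the picture. A call takes as long as a camera call. They do not tell look-alikes from the thing itself.
- models.boxes_of(label, picture): "xy" ([column, row] in pixels, amid what is visible of it).
- models.place_of(label, picture): "xy" ([column, row] in pixels: a listed point, or the origin of a listed thing).
The state is a dict: "clock": time; "joint_positions": joint angles; "joint_velocities": joint speeds; "tau": joint torques, N m; "eef_pos": TCP position; "tcp_rot": TCP orientation; "ft_force": force on the tool from outside, world axes, zero at the start; "wrist_torque": the same for the moment, N m; "opening": finger opening in m; "grip_force": force on a finger pad.
Only numpy, scipy, OpenCV 4.12 (cv2) and the standard library are available. Lean on these libraries where they do the work, as an engineer would, in place of code of your own. Each camera call takes 0.05 s, during which the arm holds its last target. There are 200 camera calls.

## Working session

There is one attempt and no reset: what is moved stays moved. The work goes in short steps, Python scripts to look and compute and a tool call to move; the robot and the scene stay as the last step left them, time stands still between calls to the robot, and variables do not carry over. Pictures are saved under pics/ and viewed, at most 10 in all, crops included, and the job is handed in when it is done.

Besides the shell and the picture viewer there is one more tool, called after "Emit:" by a JSON object that holds its "api" and its "payload", one argument or row to a line. arm_command: Moves the arm, as the interface text tells. Its arguments: {"type":"object","properties":{"moves":{"type":"array"},"grip_force":{"type":"number"}},"required":["moves"]}

```bash
mkdir -p pics
cat > h.py <<'E'
import numpy as np, cv2
from station import bot, cams, job, models
def K(p): return np.array([[p['fx'],0,p['cx']],[0,p['fy'],p['cy']],[0,0,1]])
def ray(p,xy):
    R=np.array(p['R']);t=np.array(p['t'])
    d=R.T@np.linalg.inv(K(p))@np.array([xy[0],xy[1],1.]); return -R.T@t, d/np.linalg.norm(d)
def atz(p,xy,z):
    o,d=ray(p,xy); return o+d*(z-o[2])/d[2]
def tri(obs):
    A=np.zeros((3,3));b=np.zeros(3)
    for p,xy in obs:
        o,d=ray(p,xy);M=np.eye(3)-np.outer(d,d);A+=M;b+=M@o
    X=np.linalg.solve(A,b)
    return X,[np.linalg.norm((np.eye(3)-np.outer(d,d))@(X-o)) for o,d in [ray(*q) for q in obs]]
def proj(p,X):
    c=np.array(p['R'])@np.array(X)+np.array(p['t']); return (K(p)@c/c[2])[:2]
def save(p,n): cv2.imwrite('pics/'+n+'.png',p['frame'][:,:,::-1])
E
python3 - <<'E'
from h import *
np.set_printoptions(precision=3,suppress=True)
ps={n:cams.capture(n) for n in ['scene','side','wrist']}
for n,p in ps.items():
    save(p,n+'0'); print(n,'cam at',-np.array(p['R']).T@p['t'])
for l in ['filler','collar_grip','collar_pointer','spout_tip','turntable_center','tipped_pot','tipped_pot_middle','return_tray','deep_pan','pot_a','pot_b','spice_jar','oil_bottle','tomato_can']:
    for n,p in ps.items():
        print(l,n,[(np.round(d['xy']).tolist(),round(d['p'],2)) for d in models.place_of(l,p)[:6]])
print(bot.state())
E
```

```text
scene cam at [ 1.138 -0.734  0.977]
side cam at [ 0.072 -0.712  0.876]
wrist cam at [0.674 0.078 0.373]
filler scene [([361.0, 254.0], 0.94)]
filler side [([277.0, 250.0], 0.7), ([240.0, 225.0], 0.67), ([322.0, 238.0], 0.43)]
filler wrist [([222.0, 178.0], 0.92)]
collar_grip scene []
collar_grip side [([196.0, 149.0], 0.96)]
collar_grip wrist [([117.0, 176.0], 0.58), ([182.0, 269.0], 0.24)]
collar_pointer scene []
collar_pointer side [([180.0, 162.0], 0.71)]
collar_pointer wrist []
spout_tip scene [([380.0, 188.0], 0.88)]
spout_tip side [([241.0, 193.0], 0.86)]
spout_tip wrist [([124.0, 67.0], 0.64), ([293.0, 136.0], 0.37)]
turntable_center scene [([361.0, 245.0], 0.7)]
turntable_center side [([277.0, 242.0], 0.81)]
turntable_center wrist [([208.0, 185.0], 0.69)]
tipped_pot scene [([507.0, 247.0], 0.75), ([407.0, 252.0], 0.72)]
tipped_pot side [([297.0, 163.0], 0.94), ([294.0, 213.0], 0.8)]
tipped_pot wrist [([290.0, 134.0], 0.69), ([126.0, 67.0], 0.36)]
tipped_pot_middle scene [([402.0, 243.0], 0.96), ([515.0, 243.0], 0.74)]
tipped_pot_middle side [([292.0, 208.0], 0.94), ([293.0, 1
[... 1632 characters left out ...]
4.0, 353.0], 0.57), ([362.0, 246.0], 0.51)]
tomato_can side [([400.0, 248.0], 0.87), ([183.0, 245.0], 0.72), ([285.0, 274.0], 0.23)]
tomato_can wrist [([401.0, 317.0], 0.88), ([142.0, 417.0], 0.66)]
{'clock': 2.25, 'joint_positions': array([-0.108,  0.477,  0.022,  1.555, -0.012,  1.109, -0.083]), 'joint_velocities': array([ 0.002,  0.001, -0.001,  0.002, -0.001, -0.   ,  0.   ]), 'tau': array([ -0.   , -59.632,   1.606, -28.154,   0.013,   0.002,   0.   ]), 'eef_pos': array([0.675, 0.   , 0.21 ]), 'tcp_rot': array([-0.   ,  0.707,  0.707, -0.   ]), 'ft_force': array([-0.116,  0.26 , -0.363]), 'wrist_torque': array([ 0.024,  0.015, -0.004]), 'grip_force': 0.0, 'opening': 0.08551469201656176}
```

View pics/scene0.png

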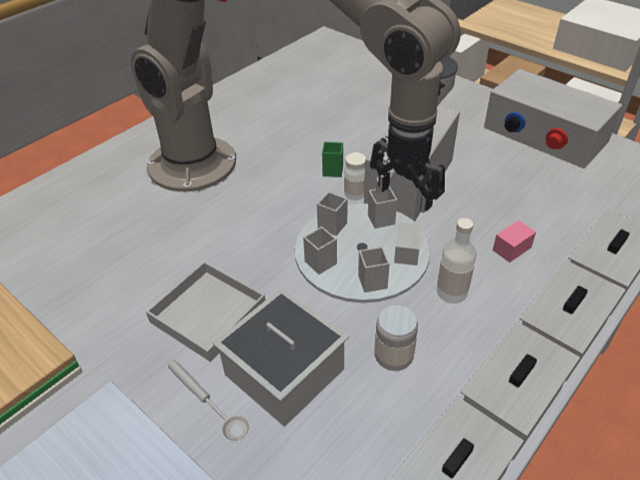

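View pics/side0.png

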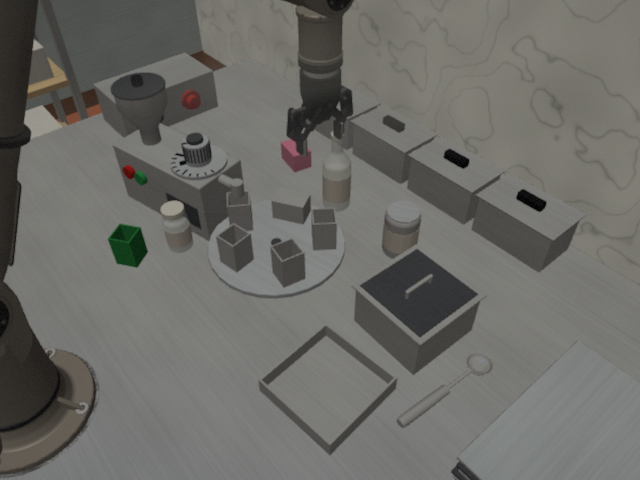

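View pics/wrist0.png

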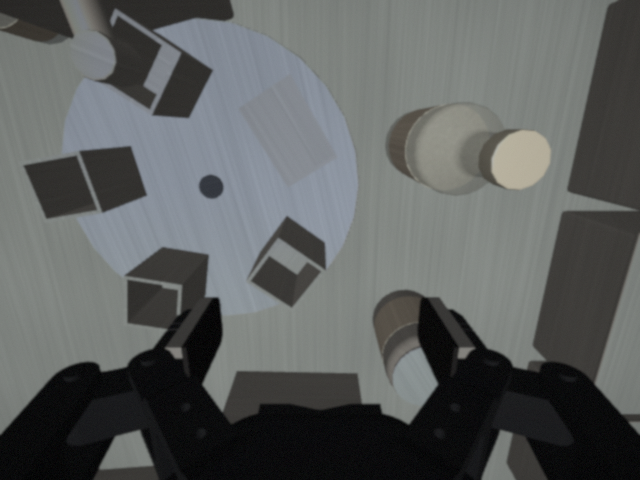

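Run:
```python
from h import *
np.set_printoptions(precision=3,suppress=True)
s,d,w=[cams.capture(n) for n in ['scene','side','wrist']]
import pickle;pickle.dump((s,d,w),open('p0.pkl','wb'))
T=lambda n,*o:print(n,*tri(o))
T('tt',(s,(361,245)),(d,(277,242)),(w,(211,186)))
T('spout',(s,(380,188)),(d,(241,193)))
T('pot',(s,(404,243)),(d,(292,208)),(w,(291,134)))
T('tray',(s,(210,310)),(d,(330,388)))
tr=[(205,264),(265,297),(207,355),(148,316)]
print('tray rim scene',[atz(s,q,.035)[:2] for q in tr]); print('side',[atz(d,q,.035)[:2] for q in [(327,330),(396,382),(330,446),(261,382)]])
print('collar grip side',atz(d,(196,149),.195),'ptr',atz(d,(180,162),.167),'stem top',atz(d,(195,137),.223))
print('pot top face corners wrist',[atz(w,q,.08)[:2] for q in [(239,112),(296,75),(335,158),(291,186)]])
def mark(a,f): pass
c=cv2.resize(d['frame'][110:190,150:250],None,fx=6,fy=6,interpolation=cv2.INTER_CUBIC)
c2=cv2.resize(s['frame'][215:275,375:435],None,fx=5,fy=5,interpolation=cv2.INTER_CUBIC)
cv2.imwrite('pics/col.png',c[:,:,::-1]);
c2=cv2.copyMakeBorder(c2,0,180,0,0,cv2.BORDER_CONSTANT); 
c3=cv2.resize(w['frame'][50:210,210:360],(450,480)); cv2.imwrite('pics/pot.png',np.hstack([c2,c3])[:,:,::-1])
```

```text
tt [0.565 0.02  0.034] [np.float64(0.0011374008473412514), np.float64(0.001327361800376449), np.float64(0.0010884869642982951)]
spout [0.543 0.108 0.129] [np.float64(0.0011626486531276633), np.float64(0.0011626486531277859)]
pot [0.647 0.069 0.054] [np.float64(0.003067735033167637), np.float64(0.0014357712734264958), np.float64(0.002885618633042703)]
tray [ 0.429 -0.311  0.007] [np.float64(0.00348382746279892), np.float64(0.003483827462798857)]
tray rim scene [array([ 0.343, -0.242]), array([ 0.508, -0.224]), array([ 0.526, -0.395]), array([ 0.365, -0.41 ])]
side [array([ 0.493, -0.232]), array([ 0.51 , -0.392]), array([ 0.349, -0.405]), array([ 0.333, -0.242])]
collar grip side [0.513 0.222 0.195] ptr [0.479 0.24  0.167] stem top [0.517 0.223 0.223]
pot top face corners wrist [array([0.609, 0.089]), array([0.656, 0.116]), array([0.688, 0.052]), array([0.65 , 0.029])]
```

View pics/col.png

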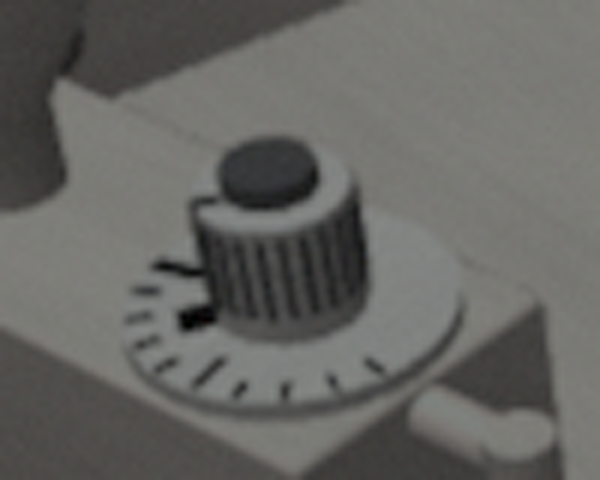

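View pics/pot.png

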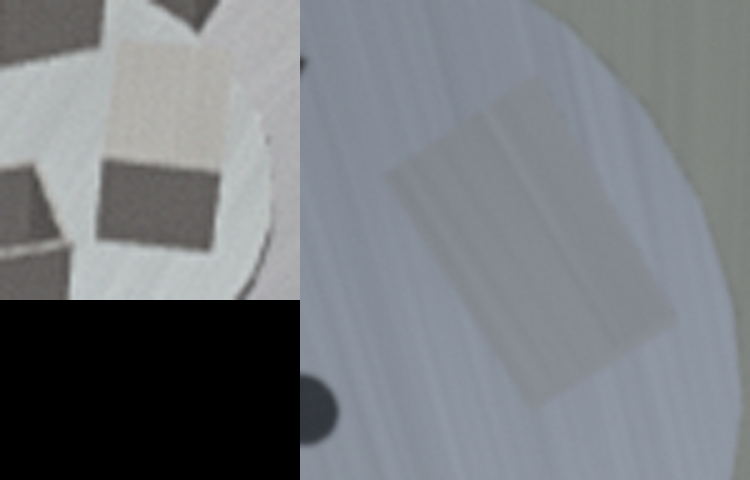

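Fallen-pot candidates: the grey one on the turntable (scene 405,245 / side 292,208) and the pink block (scene 515,243), a look-alike off the turntable. The grey one is the one meant, and the crop confirms it. Its top shows in grey, lying flat. In the collar crop the wide 0 bar is at (175,268), the pointer at (198,318) near mark 2, the long 5 at (208,373), and 7 at (285,390).

Run:
```python
from h import *
import pickle
from scipy.optimize import least_squares
np.set_printoptions(precision=3,suppress=True)
s,d,w=pickle.load(open('p0.pkl','rb'))
o=np.array([150,110])
f=lambda q:np.array(q)/6+o-0.4
sm={1:(145,290),2:(134,317),3:(147,341),4:(165,364),6:(240,390),7:(285,391),8:(333,382),9:(375,367)}
def res(p):
    x,y,yaw,r=p;out=[]
    for n,q in sm.items():
        a=1.792+.3*n+yaw; out+=list(proj(d,[x+r*np.cos(a),y+r*np.sin(a),.163])-f(q))
    return out
r=least_squares(res,[.513,.222,.25,.052]); x,y,yaw,rr=r.x
print(r.x,'rms px',np.sqrt(np.mean(r.fun**2)))
for q in [(186,321),(198,318),(210,315)]:
    P=atz(d,f(q),.167); a=np.arctan2(P[1]-y,P[0]-x); print('ptr',P,np.hypot(P[0]-x,P[1]-y),'n=',(a-yaw-1.792)/.3)
for n in range(4):
    a=1.792+.3*n+yaw; print(n,(proj(d,[x+.042*np.cos(a),y+.042*np.sin(a),.167])-o+.4)*6)
print('filler origin from collar',x+.21*np.sin(yaw),y-.21*np.cos(yaw))
# pot fit: side + wrist + scene corners of top face (z=.08)
c3=lambda q:(q[0]-300)/3+210, 
W=[((q[0]-300)/3+210,q[1]/3+50) for q in [(385,178),(535,72),(678,320),(535,408)]]
S=[(q[0]/5+375,q[1]/5+215) for q in [(116,38),(232,48),(218,172),(103,160)]]
print('W',np.array([atz(w,q,.08)[:2] for q in W])); print('S',np.array([atz(s,q,.08)[:2] for q in S]))
R=np.array(w['R']);print('wrist cam axes in world\n',R, w['fx'])
```

```text
[0.517 0.228 0.236 0.056] rms px 0.2018545725943671
ptr [0.478 0.236 0.167] 0.039530185401451944 n= 3.033447874674406
ptr [0.482 0.235 0.167] 0.03513303611506134 n= 3.0683077115874675
ptr [0.487 0.233 0.167] 0.030732105615388843 n= 3.1132369823669355
0 [193.129 263.91 ]
1 [178.442 283.132]
2 [173.536 303.22 ]
3 [179.069 322.378]
filler origin from collar 0.5659609910114115 0.023797747908586825
W [[0.608 0.091]
 [0.65  0.117]
 [0.688 0.053]
 [0.647 0.029]]
S [[0.611 0.09 ]
 [0.653 0.117]
 [0.692 0.05 ]
 [0.651 0.025]]
wrist cam axes in world
 [[ 1.    -0.001  0.   ]
 [-0.001 -0.952  0.305]
 [-0.    -0.305 -0.952]] 338.6614525034157
```

The pointer fits number 3, so it needs +1.2 rad anticlockwise. I'll hover above the collar first.

Emit:
{"api": "arm_command", "payload": {
  "moves": [0.565,-0.4,-0.225,0,0,0,1,0.565,-0.4,-0.225,0,0,0,1,0.565,-0.4,-0.225,0,0,0,1,0.565,-0.4,-0.225,0,0,0,1,0.565,-0.4,-0.225,0,0,0,1,0.565,-0.4,-0.225,0,0,0,1,0.565,-0.4,-0.225,0,0,0,1,0.565,-0.4,-0.225,0,0,0,1,0.565,-0.4,-0.225,0,0,0,1,0.565,-0.4,-0.225,0,0,0,1],
  "grip_force": 60
}}

```text
clock: 3.4
eef_pos: [0.5143, 0.2268, 0.3006]
tcp_rot: [0.0, 0.707, 0.707, 0.0]
ft_force: [0.5, 1.1, -0.0]
opening: 0.0852
grip_force: 0.0
```

Emit:
{"api": "arm_command", "payload": {
  "moves": [0,0,0,0,0,-0.92,1,0,0,0,0,0,-0.92,1,0,0,0,0,0,-0.92,1,0,0,0,0,0,-0.92,1,0,0,0,0,0,-0.92,1,0,0,0,0,0,-0.92,1,0,0,0,0,0,-0.92,1,0,0,0,0,0,-0.92,1,0,0,0,0,0,0,1,0,0,0,0,0,0,1]
}}

```text
clock: 4.4
eef_pos: [0.5151, 0.2259, 0.3001]
tcp_rot: [0.0, 0.27, 0.963, 0.0]
ft_force: [-0.1, 0.1, -0.0]
opening: 0.0854
grip_force: 0.0
```

Run:
```python
from h import *
np.set_printoptions(precision=3,suppress=True)
w=cams.capture('wrist');import pickle;pickle.dump(w,open('w1.pkl','wb'))
for l in ['collar_grip','collar_pointer']: print(l,[(np.round(q['xy']),round(q['p'],2)) for q in models.place_of(l,w)])
X=[.516,.226,.195];print('proj grip,stemtop',proj(w,X),proj(w,[.516,.226,.223]))
print(bot.state()); save(w,'w1')
```

```text
collar_grip [(array([278., 326.]), 0.54), (array([247., 277.]), 0.46)]
collar_pointer [(array([305., 172.]), 0.92)]
proj grip,stemtop [321.42  227.179] [321.526 237.714]
{'clock': 4.55, 'joint_positions': array([-0.342,  0.229, -0.219,  1.703,  0.053,  1.215,  0.452]), 'joint_velocities': array([-0.001,  0.001, -0.001,  0.   ,  0.002, -0.   ,  0.008]), 'tau': array([  0.059, -44.91 ,  -0.913, -29.433,   0.014,   0.002,  -0.027]), 'eef_pos': array([0.515, 0.226, 0.3  ]), 'tcp_rot': array([0.   , 0.269, 0.963, 0.   ]), 'ft_force': array([0.304, 0.143, 0.335]), 'wrist_torque': array([ 0.014,  0.043, -0.014]), 'grip_force': 0.0, 'opening': 0.08527985951442638}
```

View pics/w1.png

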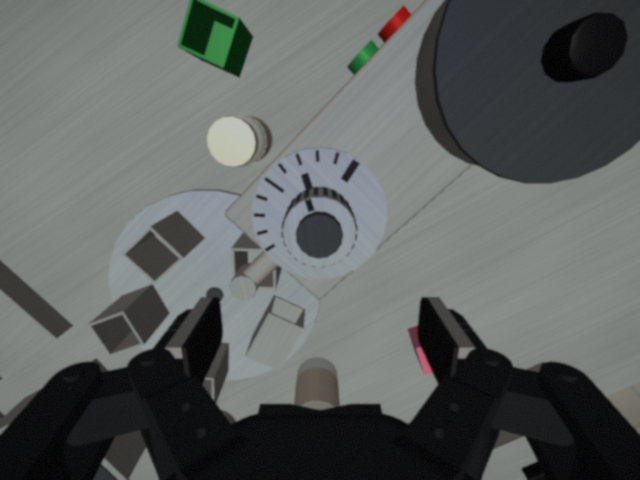

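Run:
```python
from h import *
import pickle
np.set_printoptions(precision=4,suppress=True)
w=pickle.load(open('w1.pkl','rb')); s,d,_=pickle.load(open('p0.pkl','rb'))
g=cv2.cvtColor(w['frame'],cv2.COLOR_RGB2GRAY)[205:270,285:360]
m=(g<75).astype(np.uint8); n,l,st,c=cv2.connectedComponentsWithStats(m)
for i in range(1,n):
    if st[i,4]>300: print(st[i],c[i]+[285,205]); xy=c[i]+[285,205]; print('stem wrist',atz(w,xy,.223), 'tri',tri([(w,xy),(d,(150+268/6-.4,110+158/6))]))
P=atz(w,(304,176),.169);print(P)
for n in (2,3,4):
  a=1.792+.236+.3*n; print(n,proj(w,[.517+.056*np.cos(a),.228+.056*np.sin(a),.163]))
```

```text
[  12    7   45   45 1614] [318.9486 234.1332]
stem wrist [0.5126 0.2258 0.223 ] tri (array([0.5145, 0.2253, 0.2236]), [np.float64(0.0020139762340934853), np.float64(0.002013976234093533)])
[0.4753 0.2332 0.169 ]
2 [321.8151 154.5132]
3 [302.8615 158.1185]
4 [286.0751 167.2001]
```

Emit:
{"api": "arm_command", "payload": {
  "moves": [0,0,0.39,0,0,0,1,0,0,0.39,0,0,0,1,0,0,0.39,0,0,0,1,0,0,0.39,0,0,0,1,0,0,0.39,0,0,0,1,0,0,0.39,0,0,0,1,0,0,0.39,0,0,0,1,0,0,0.39,0,0,0,1,0,0,0,0,0,0,1,0,0,0,0,0,0,1]
}}

```text
clock: 5.55
eef_pos: [0.5151, 0.2261, 0.1755]
tcp_rot: [-0.0, 0.269, 0.963, -0.0]
ft_force: [-0.0, 0.6, 0.2]
opening: 0.0853
grip_force: 0.0
```

Emit:
{"api": "arm_command", "payload": {
  "moves": [0,0,0,0,0,0,-1,0,0,0,0,0,0,-1,0,0,0,0,0,0,-1,0,0,0,0,0,0,-1,0,0,0,0,0,0,-1,0,0,0,0,0,0,-1,0,0,0,0,0,0,-1,0,0,0,0,0,0,-1,0,0,0,0,0,0,-1,0,0,0,0,0,0,-1],
  "grip_force": 50
}}

```text
clock: 6.55
eef_pos: [0.5151, 0.2255, 0.1768]
tcp_rot: [0.0, 0.268, 0.963, -0.0]
ft_force: [-3.1, -2.9, 8.3]
opening: 0.0557
grip_force: 51.7
```

Emit:
{"api": "arm_command", "payload": {
  "moves": [0,0,0,0,0,-0.86,-1,0,0,0,0,0,-0.86,-1,0,0,0,0,0,-0.86,-1,0,0,0,0,0,-0.86,-1,0,0,0,0,0,-0.86,-1,0,0,0,0,0,-0.86,-1,0,0,0,0,0,-0.86,-1,0,0,0,0,0,-0.86,-1,0,0,0,0,0,-0.86,-1,0,0,0,0,0,-0.86,-1]
}}

```text
clock: 7.55
eef_pos: [0.5151, 0.2253, 0.1768]
tcp_rot: [0.0, -0.325, 0.946, -0.001]
ft_force: [-5.0, -4.2, 8.6]
opening: 0.0559
grip_force: 51.9
```

Run:
```python
from h import *
import pickle
np.set_printoptions(precision=3,suppress=True)
d=cams.capture('side'); pickle.dump(d,open('d1.pkl','wb')); st=bot.state()
for k in ('clock','joint_positions','eef_pos','tcp_rot','ft_force','wrist_torque','grip_force','opening'): print(k,st[k])
q=st['tcp_rot'];print('yaw',2*np.arctan2(q[2],q[1]))
```

```text
clock 7.6
joint_positions [-0.164  0.364 -0.449  1.839  0.189  0.98   1.546]
eef_pos [0.515 0.225 0.177]
tcp_rot [ 0.    -0.328  0.945 -0.001]
ft_force [-3.885 -4.103  9.44 ]
wrist_torque [-0.614  1.014  0.1  ]
grip_force 51.950740814208984
opening 0.05569009973206835
yaw 3.809113209834984
```

Emit:
{"api": "arm_command", "payload": {
  "moves": [0,0,0,0,0,0,1,0,0,0,0,0,0,1,0,0,0,0,0,0,1,0,0,0,0,0,0,1,0,0,0,0,0,0,1,0,0,0,0,0,0,1,0,0,0,0,0,0,1,0,0,-0.3,0,0,0,1,0,0,-0.6,0,0,0,1,0,0,-0.6,0,0,0,1]
}}

```text
clock: 8.6
eef_pos: [0.5148, 0.226, 0.2366]
tcp_rot: [-0.0, -0.323, 0.946, 0.0]
ft_force: [1.5, 0.2, 0.7]
opening: 0.0855
grip_force: 0.0
```

Emit:
{"api": "arm_command", "payload": {
  "moves": [0,0,-0.6,0,0,0,1,0,0,-0.6,0,0,0,1,0,0,-0.6,0,0,0,1,0,0,0,0,0,1,1,0,0,0,0,0,1,1,0,0,0,0,0,1,1,0,0,0,0,0,1,1,0,0,0,0,0,1,1,0,0,0,0,0,0,1,0,0,0,0,0,0,1]
}}

```text
clock: 9.6
eef_pos: [0.515, 0.2262, 0.3079]
tcp_rot: [0.0, 0.018, 1.0, 0.0]
ft_force: [-0.1, -0.4, 0.6]
opening: 0.0853
grip_force: 0.0
```

Run:
```python
from h import *
import pickle
np.set_printoptions(precision=3,suppress=True)
d=cams.capture('side'); w=cams.capture('wrist'); pickle.dump((d,w),open('d2.pkl','wb'))
for p in (d,w): print([(np.round(q['xy']),round(q['p'],2)) for q in models.place_of('collar_pointer',p)])
x,y,yaw=.517,.228,.236
for n in (6,7,8):
  a=1.792+yaw+.3*n; X=[x+.042*np.cos(a),y+.042*np.sin(a),.167]; print(n,proj(d,X),proj(w,X))
print(bot.state()['eef_pos'],bot.state()['tcp_rot'])
c,r=np.round(proj(w,[.515,.226,.163])).astype(int); print(c,r)
c0,r0=max(c-75,0),max(r-75,0)
a=cv2.resize(d['frame'][110:190,150:250],(600,480),interpolation=cv2.INTER_CUBIC)[:,100:480]
b=cv2.resize(w['frame'][r0:r0+150,c0:c0+130],(416,480),interpolation=cv2.INTER_CUBIC)
cv2.imwrite('pics/col2.png',np.hstack([a,b])[:,:,::-1])
```

```text
[(array([196., 166.]), 0.65)]
[(array([280., 192.]), 0.57)]
6 [191.38 169.18] [291.825 184.109]
7 [197.198 169.247] [283.22  194.693]
8 [203.076 168.272] [278.35 207.16]
[0.515 0.226 0.307] [0.    0.019 1.    0.   ]
320 215
```

View pics/col2.png

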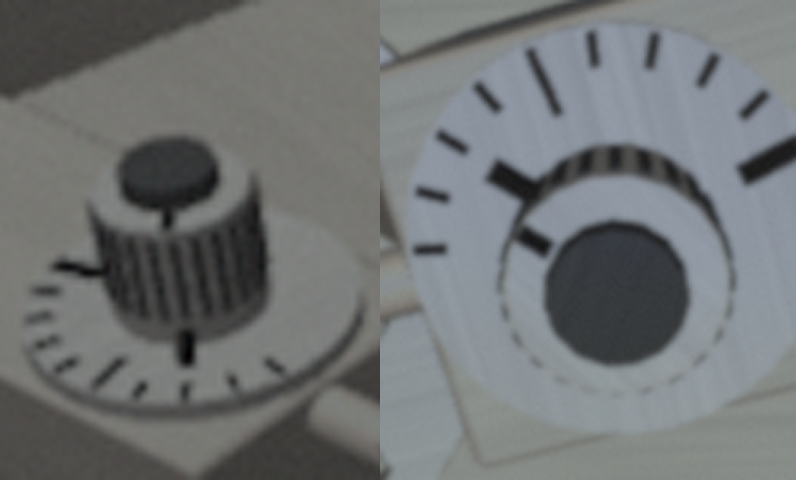

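The pointer now stands on 7: in the right-hand crop, pointer (512,182) lines up with mark (452,140), the second short mark past the long 5. Next is the pot.

Emit:
{"api": "arm_command", "payload": {
  "moves": [-0.44,-0.466,0,0,0,0,1,-0.44,-0.466,0,0,0,0,1,-0.44,-0.466,0,0,0,0,1,-0.44,-0.466,0,0,0,0,1,-0.44,-0.466,0,0,0,0,1,-0.44,-0.466,0,0,0,0,1,-0.44,-0.466,0,0,0,0,1,-0.44,-0.466,0,0,0,0,1,0,0,0,0,0,0.5,1,0,0,0,0,0,0.5,1]
}}

```text
clock: 10.8
eef_pos: [0.6501, 0.07, 0.3068]
tcp_rot: [-0.0, 0.092, 0.996, -0.0]
ft_force: [0.8, 0.8, -0.8]
opening: 0.0855
grip_force: 0.0
```

Emit:
{"api": "arm_command", "payload": {
  "moves": [0,0,0.2,0,0,0.86,1,0,0,0.2,0,0,0.86,1,0,0,0.2,0,0,0.86,1,0,0,0.2,0,0,0.86,1,0,0,0.2,0,0,0.86,1,0,0,0.2,0,0,0.86,1,0,0,0.2,0,0,0.86,1,0,0,0,0,0,0,1,0,0,0,0,0,0,1,0,0,0,0,0,0,1]
}}

```text
clock: 11.8
eef_pos: [0.65, 0.0714, 0.2519]
tcp_rot: [0.0, 0.487, 0.873, 0.0]
ft_force: [0.2, 0.3, 0.9]
opening: 0.085
grip_force: 0.0
```

Run:
```python
from h import *
import pickle
np.set_printoptions(precision=3,suppress=True)
w=cams.capture('wrist'); s=cams.capture('scene'); pickle.dump((w,s),open('w3.pkl','wb'))
st=bot.state();q=st['tcp_rot'];print(st['eef_pos'],2*np.arctan2(q[2],q[1]))
for p in (w,s): print([(np.round(q['xy']),round(q['p'],2)) for q in models.place_of('tipped_pot_middle',p)])
print('proj old',proj(w,[.65,.072,.055])); 
save(w,'w3')
```

```text
[0.65  0.071 0.252] 2.1223787550258963
[(array([318., 202.]), 0.87), (array([534., 128.]), 0.86)]
[(array([403., 245.]), 0.98), (array([409., 248.]), 0.73), (array([515., 244.]), 0.65)]
proj old [320.68  201.776]
```

View pics/w3.png

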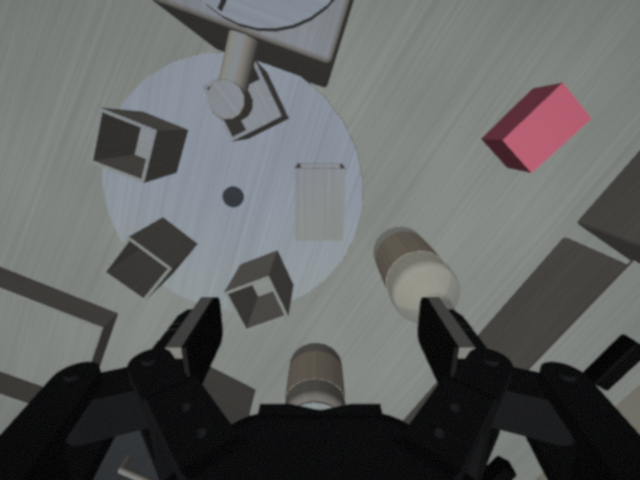

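Run:
```python
from h import *
import pickle
np.set_printoptions(precision=3,suppress=True)
w,s=pickle.load(open('w3.pkl','rb')); _,d,_=pickle.load(open('p0.pkl','rb'))
print('pot',tri([(w,(319,202)),(s,(403,244)),(d,(292,208))]))
B=tri([(s,(453,292)),(d,(337,204))]);print('bottle',B)
C=tri([(s,(394,353)),(d,(400,248))]);print('can',C)
th=2.122; ax=np.array([np.cos(th),np.sin(th)]); ay=np.array([np.sin(th),-np.cos(th)])
for X in (B[0],C[0]): v=X[:2]-[.65,.072]; print('in tool xy',v@ax,v@ay)
print('top corners',[atz(w,q,.08)[:2] for q in [(296,168),(344,168),(342,241),(296,240)]])
for z in(.03,.055,.08): print(z,proj(w,[.65,.072,z]))
```

```text
pot (array([0.646, 0.068, 0.053]), [np.float64(0.0034367217176858402), np.float64(0.004028724183662556), np.float64(0.0010339275540900055)])
bottle (array([ 0.78 ,  0.063, -0.002]), [np.float64(0.0010491967007804916), np.float64(0.001049196700780371)])
can (array([ 0.779, -0.148,  0.004]), [np.float64(0.0011712264941183238), np.float64(0.0011712264941183196)])
in tool xy -0.07592298710876577 0.105552504054524
in tool xy -0.25472682533100865 -0.005050112290169363
top corners [array([0.609, 0.092]), array([0.649, 0.117]), array([0.688, 0.053]), array([0.647, 0.028])]
0.03 [320.629 197.207]
0.055 [320.68  201.776]
0.08 [320.737 206.98 ]
```

Emit:
{"api": "arm_command", "payload": {
  "moves": [0,0,0.6,0,0,0,1,0,0,0.6,0,0,0,1,0,0,0.6,0,0,0,1,0,0,0.6,0,0,0,1,0,0,0.6,0,0,0,1,0,0,0.6,0,0,0,1,0,0,0.6,0,0,0,1,0,0,0.6,0,0,0,1,0,0,0.5,0,0,0,1,0,0,0,0,0,0,1]
}}

```text
clock: 13.0
eef_pos: [0.6475, 0.071, 0.0365]
tcp_rot: [-0.002, 0.488, 0.873, -0.002]
ft_force: [0.4, 0.2, -0.7]
opening: 0.0855
grip_force: 0.0
```

Emit:
{"api": "arm_command", "payload": {
  "moves": [0,0,0,0,0,0,-1,0,0,0,0,0,0,-1,0,0,0,0,0,0,-1,0,0,0,0,0,0,-1,0,0,0,0,0,0,-1,0,0,0,0,0,0,-1,0,0,0,0,0,0,-1,0,0,0,0,0,0,-1,0,0,0,0,0,0,-1,0,0,0,0,0,0,-1],
  "grip_force": 30
}}

```text
clock: 14.0
eef_pos: [0.6509, 0.0715, 0.0411]
tcp_rot: [0.001, 0.489, 0.873, 0.001]
ft_force: [0.2, -0.6, 6.6]
opening: 0.0495
grip_force: 32.9
```

Emit:
{"api": "arm_command", "payload": {
  "moves": [0,0,-0.2,0,0,0,-1,0,0,-0.3,0,0,0,-1,0,0,-0.5,0,0,0,-1,0,0,-0.6,0,0,0,-1,0,0,-0.7,0,0,0,-1,0,0,-0.7,0,0,0,-1,0,0,-0.7,0,0,0,-1,0,0,-0.6,0,0,0,-1,0,0,-0.5,0,0,0,-1,0,0,-0.2,0,0,0,-1]
}}

```text
clock: 15.0
eef_pos: [0.6506, 0.0715, 0.2425]
tcp_rot: [0.002, 0.488, 0.873, 0.001]
ft_force: [-0.2, 0.5, -1.8]
opening: 0.0493
grip_force: 32.0
```

Run:
```python
from h import *
import pickle
np.set_printoptions(precision=3,suppress=True)
s=cams.capture('scene'); d=cams.capture('side'); pickle.dump((s,d),open('s4.pkl','wb'))
st=bot.state();print(st['eef_pos'],st['opening'],st['grip_force'],st['ft_force'])
a=cv2.resize(s['frame'][150:390,130:480],(470,322)); b=cv2.resize(d['frame'][90:450,170:500],(320,349))[:322]
cv2.imwrite('pics/s4.png',np.hstack([a,b])[:,:,::-1])
c=np.array([.429,-.317]); 
for p in (s,d):
  for yaw in (.09,): print([np.round(proj(p,[*(c+np.array([[np.cos(yaw),-np.sin(yaw)],[np.sin(yaw),np.cos(yaw)]])@[i*.085,j*.085]),.035])) for i,j in ((1,1),(1,-1),(-1,-1),(-1,1))])
q=st['tcp_rot'];th=2*np.arctan2(q[2],q[1]);ax=np.array([np.cos(th),np.sin(th)]); ay=np.array([np.sin(th),-np.cos(th)])
v=c-st['eef_pos'][:2]; print(th,'units',v@ax/.04,v@ay/.04)
```

```text
[0.65  0.071 0.241] 0.049429986426700004 32.02950373291969 [ 0.629  0.57  -2.502]
[array([264., 297.]), array([206., 353.]), array([144., 313.]), array([204., 262.])]
[array([330., 324.]), array([401., 379.]), array([333., 446.]), array([262., 380.])]
2.120921272486043 units -5.386747239871927 -9.790131638876149
```

View pics/s4.png

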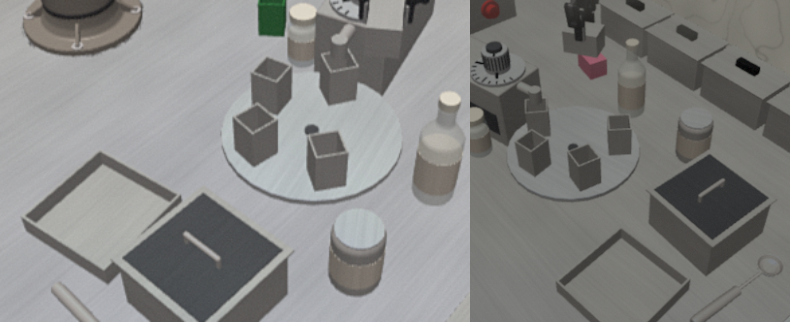

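Emit:
{"api": "arm_command", "payload": {
  "moves": [-0.2,-0.35,0,0,0,0,-1,-0.36,-0.65,0,0,0,0,-1,-0.36,-0.65,0,0,0,0,-1,-0.36,-0.65,0,0,0,0,-1,-0.36,-0.65,0,0,0,0,-1,-0.36,-0.65,0,0,0,0,-1,-0.36,-0.65,0,0,0,0,-1,-0.36,-0.65,0,0,0,0,-1,-0.36,-0.65,0,0,0,0,-1,-0.36,-0.65,0,0,0,0,-1]
}}

```text
clock: 16.1
eef_pos: [0.5074, -0.1774, 0.2378]
tcp_rot: [-0.001, 0.489, 0.872, -0.001]
ft_force: [-0.0, -1.1, -3.0]
opening: 0.0491
grip_force: 32.0
```

Emit:
{"api": "arm_command", "payload": {
  "moves": [-0.36,-0.65,0,0,0,0,-1,-0.36,-0.65,0,0,0,0,-1,-0.36,-0.65,0,0,0,0,-1,-0.36,-0.65,0,0,0,0,-1,-0.36,-0.65,0,0,0,0,-1,-0.15,-0.34,0,0,0,0,-1,0,0,0,0,0,0.83,-1,0,0,0,0,0,0.83,-1,0,0,0,0,0,0.83,-1,0,0,0,0,0,0.83,-1]
}}

```text
clock: 17.1
eef_pos: [0.4263, -0.3174, 0.2378]
tcp_rot: [-0.001, 0.678, 0.735, -0.0]
ft_force: [0.4, 1.2, -2.5]
opening: 0.0492
grip_force: 31.9
```

Run:
```python
from h import *
np.set_printoptions(precision=3,suppress=True)
s=cams.capture('scene'); st=bot.state();q=st['tcp_rot'];th=2*np.arctan2(q[2],q[1])
print(st['eef_pos'],th-np.pi/2,q,st['opening'],st['joint_positions'])
```

```text
[ 0.426 -0.317  0.238] 0.07498268897041616 [-0.002  0.68   0.733 -0.   ] 0.04917908609175125 [ 0.373  0.214  0.174  1.873 -0.042  1.061  0.639]
```

Emit:
{"api": "arm_command", "payload": {
  "moves": [0,0,0.4,0,0,0,-1,0,0,0.6,0,0,0,-1,0,0,0.6,0,0,0,-1,0,0,0.6,0,0,0,-1,0,0,0.6,0,0,0,-1,0,0,0.6,0,0,0,-1,0,0,0.6,0,0,0,-1,0,0,0.5,0,0,0,-1,0,0,0.4,0,0,0,-1,0,0,0.2,0,0,0,-1]
}}

```text
clock: 18.15
eef_pos: [0.4261, -0.3166, 0.0332]
tcp_rot: [-0.002, 0.675, 0.737, -0.001]
ft_force: [-1.3, -0.1, -1.7]
opening: 0.0496
grip_force: 31.9
```

Emit:
{"api": "arm_command", "payload": {
  "moves": [0,0,0.08,0,0,0,-1,0,0,0.08,0,0,0,-1,0,0,0.08,0,0,0,-1,0,0,0.07,0,0,0,-1,0,0,0.05,0,0,0,-1,0,0,0.04,0,0,0,-1,0,0,0,0,0,0,-1,0,0,0,0,0,0,-1,0,0,0,0,0,0,-1,0,0,0,0,0,0,-1]
}}

```text
clock: 19.15
eef_pos: [0.4286, -0.3172, 0.0194]
tcp_rot: [0.0, 0.676, 0.737, 0.0]
ft_force: [-0.0, -0.4, -2.6]
opening: 0.0493
grip_force: 31.9
```

Still hanging free (z force −2.6 N). I'll ease it down until it touches.

Emit:
{"api": "arm_command", "payload": {
  "moves": [0,0,0.03,0,0,0,-1,0,0,0.03,0,0,0,-1,0,0,0.02,0,0,0,-1,0,0,0,0,0,0,-1,0,0,0,0,0,0,-1,0,0,0,0,0,0,-1,0,0,0,0,0,0,-1,0,0,0,0,0,0,-1,0,0,0,0,0,0,-1,0,0,0,0,0,0,-1]
}}

```text
clock: 20.15
eef_pos: [0.4285, -0.3172, 0.0161]
tcp_rot: [0.0, 0.676, 0.737, 0.0]
ft_force: [-0.3, 0.2, -1.5]
opening: 0.049
grip_force: 31.9
```

Emit:
{"api": "arm_command", "payload": {
  "moves": [0,0,0.02,0,0,0,-1,0,0,0.02,0,0,0,-1,0,0,0,0,0,0,-1,0,0,0,0,0,0,-1,0,0,0,0,0,0,-1,0,0,0,0,0,0,-1,0,0,0,0,0,0,-1,0,0,0,0,0,0,-1,0,0,0,0,0,0,-1,0,0,0,0,0,0,-1]
}}

```text
clock: 21.15
eef_pos: [0.4286, -0.3172, 0.015]
tcp_rot: [0.0, 0.676, 0.737, 0.0]
ft_force: [-1.4, 2.0, 5.7]
opening: 0.0496
grip_force: 32.8
```

Emit:
{"api": "arm_command", "payload": {
  "moves": [0,0,0,0,0,0,1,0,0,0,0,0,0,1,0,0,0,0,0,0,1,0,0,0,0,0,0,1,0,0,0,0,0,0,1,0,0,0,0,0,0,1,0,0,0,0,0,0,1,0,0,-0.1,0,0,0,1,0,0,-0.3,0,0,0,1,0,0,-0.5,0,0,0,1]
}}

```text
clock: 22.15
eef_pos: [0.4279, -0.3168, 0.0507]
tcp_rot: [-0.001, 0.676, 0.737, -0.0]
ft_force: [1.0, 0.4, -0.4]
opening: 0.0854
grip_force: 0.0
```

Emit:
{"api": "arm_command", "payload": {
  "moves": [0,0,-0.6,0,0,0,1,0,0,-0.6,0,0,0,1,0,0,-0.6,0,0,0,1,0,0,-0.6,0,0,0,1,0,0,-0.6,0,0,0,1,0,0,-0.6,0,0,0,1,0,0,-0.6,0,0,0,1,0,0,-0.4,0,0,0,1,0,0,0,0,0,0,1,0,0,0,0,0,0,1]
}}

```text
clock: 23.15
eef_pos: [0.4284, -0.3171, 0.2349]
tcp_rot: [0.0, 0.676, 0.737, 0.0]
ft_force: [-0.4, 0.3, -1.2]
opening: 0.0855
grip_force: 0.0
```

Run:
```python
from h import *
import pickle
s=cams.capture('scene'); d=cams.capture('side')
print(bot.state()['eef_pos'],[(np.round(q['xy']),round(q['p'],2)) for q in models.place_of('collar_pointer',d)])
a=cv2.resize(s['frame'][150:390,130:480],(437,300)); b=cv2.resize(d['frame'][90:450,150:480],(330,360))
a=cv2.copyMakeBorder(a,0,60,0,0,cv2.BORDER_CONSTANT)
cv2.imwrite('pics/end.png',np.hstack([a,b])[:,:,::-1])
```

```text
[ 0.42789266 -0.31677578  0.23371659] [(array([196., 166.]), 0.55)]
```

View pics/end.png

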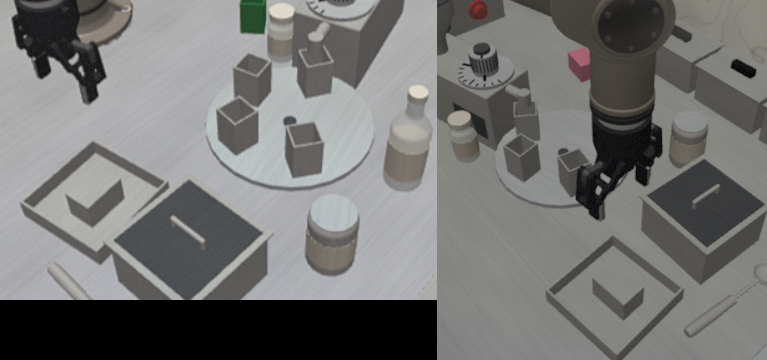

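The pot lies in the tray (scene crop 95,195), four pots stand on the turntable, and the pointer is still on 7. Handing in.

```bash
python3 -c "
from h import *
print(job.job_done())"
```

```text
the job is handed in; nothing more can be done
None
```

Job handed in: the portion collar is at number 7, the fallen pot was lowered into the return tray and released, and the four other pots are still standing on the turntable; the hand-in gave no verdict.

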